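# Clamp the board in the test jig and hold the probes up

## Task

A circuit board lies in the test jig with the sliding jaw drawn back and its clamp knob loose. Slide the jaw along until it holds the board snug against the fixed jaw and turn the knob clockwise until it is tight; only then swing the cam lever by its red grip up to the highest lift of its cam, lever upright, so that the probes press on the board from below. The lever springs back when let go, so finish with the fingers still holding it up there while the tester takes its reading, and leave the other things on the bench where they are.

Things in the scene. Friction and masses are not known exactly. Their poses are not given: they have to be found in the camera images.
- jig: test jig fixed to the bench: aluminium base, dark red end cheeks 72 mm high, two steel rods along its y; 210 mm (x) by 268 mm (y -111 to 157). Origin on the bench under the clamped board's middle, z up. Fixed jaw's face: plane y = -40 mm, looking to +y; the sliding jaw comes from +y. Jaws 190 mm long (x), tops at 93 mm, each with a black lip 6 mm over the board's edge.
- carriage (a joint): position of the sliding jaw along the jig's y, m: 0 = its face 40 mm from the jig's origin, which is snug on the 80 mm board that lies against the fixed jaw; positive = drawn back to +y (stop at 0.066). It slides with about 1.5 N of drag while the knob is loose, and the board slides with it. It can be moved by its knob
- jaw_face (a point): middle of the sliding jaw's clamping face, at the height of the board (83 mm); axes as the jig's; the knob's axis lies 75 mm to +x and 20 mm to +y of it
- clamp (a joint): angle of the clamp knob, rad: grows clockwise seen from above; loose at 0 to 0.2 at the start, begins to bite at about 0.5, counts as tight above 1.05, hard stop at 1.45. At 0 its bar lies along the jig's x (across the rods), at 1.45 nearly along the rods. It takes 0.06 Nm loose, up to 0.12 Nm tight, and stays where it is left. Tight, its shoe grips the rod and the jaw no longer slides
- knob_grip (a point): on the axis of the black clamp knob (vertical axis) on the sliding jaw, at the height to grip, 115 mm above the bench. The grip is a bar 44 mm long, 13 mm wide and 22 mm high (103 to 125 mm above the bench) with a yellow line along its top, standing 10 mm clear of the jaw's top; the point's x axis lies along the bar and turns with the knob
- board: the circuit board, 100 mm (its x, along the jaws) by 80 mm (its y) by 2.4 mm, tan with a green middle and components up to 11 mm high on top; origin at the middle of its underside, 82 mm above the bench on four rest pillars. At the start it lies loose, 0 to 5 mm short of the fixed jaw but already under that jaw's lip. The probes lift it 2 mm, up to the lips
- probes: two rows of sprung test probes on the white plate under the board, raised by the cam; at the highest lift they press the board up under the lips with about 7 N; origin at the top of the plate
- lever (a joint): angle of the cam lever, rad: 0 = resting on its stop, pointing along the jig's +x and 0.35 rad above level; 1.22 = upright, the cam's highest lift (7 mm); beyond that the lift falls again, stop at 1.62. A spring drives it back to 0: about 2 to 3 N at the grip
- cam_axis (a point): on the lever's axis, in the plane through the middle of the grip's swing: 170 mm to -y of the jig's origin, 42 mm above the bench. The axis runs along the jig's y. The grip's middle travels on an arc of 95 mm radius about it
- handle: the cam lever: steel arm 12 mm thick beside the -y cheek (arm's middle plane at y = -132 mm of the jig), with a red revolving grip at its end that sticks out to -y, parallel to the lever's axis: 22 mm diameter, 56 mm long, free to spin on its spindle. Origin at the grip's middle. It can be pinched across from above. Axes agree with the jig's at lever 0
- parts_bin: bystander: yellow open bin 150 x 100 x 65 mm, origin under its middle
- solder_reel: bystander: upright solder reel, 60 mm diameter, 48 mm high, origin under its middle
- solder_pump: bystander: blue desoldering pump lying down, 200 mm long (its x), 21 mm high, origin under its middle
- screwdriver: bystander: screwdriver lying down, 160 mm long, orange handle
- flux_bottle: bystander: white bottle, 38 mm diameter, 85 mm high, origin under its middle
- tip_cleaner: bystander: black cup of brass wool, 80 mm diameter, 45 mm high, origin under its middle
- spare_board: bystander: bare tan board 90 x 70 x 4 mm lying on the bench, origin under its middle
Things that resemble listed ones, but are neither listed nor needed, are in the scene too. There is more than one size of the board; the job needs the middle-sized.

How it is judged:
On the way, in this order (a step that is already met when the one before it is completed fails the run):
1. the sliding jaw holds the board snug against the fixed jaw and its knob is tight (value of joint carriage below 0.0025 m and y of board in the frame of jig below 0.0025 m and value of joint clamp above 1.05 rad), for 0.2 s.
2. the lever is held at the cam's highest lift with the probes pressing on the board (value of joint lever between 1.04 and 1.4 rad and contact force between probes and board above 3 N and contact force between the fingers and handle above 1 N), for 0.5 s.
At the end, for the whole second after the job is handed in: the fingers hold the lever (over 1 N) within 0.18 rad of upright (1.04 to 1.40), the probes press on the board with over 3 N, the knob is still tight (over 1.0 rad), the jaw is within 2.5 mm of snug, and the board lies level under both lips, within 2.5 mm of its clamped place (all of step 2 and value of joint clamp above 1 rad and value of joint carriage below 0.0025 m and y of board in the frame of jig between -0.0025 and 0.0025 m and z of board in the frame of jig below 0.0875 m and angle between board's own z axis and vertical below 0.05 rad); the arm keeps its last pose, push and grip.
It fails at once if the probes are pressed on the board before the knob is tight (contact force between probes and board above 2 N and value of joint clamp below 0.95 rad).
It fails at once if a bystander is pushed more than 30 mm out of place (distance of any of parts_bin, solder_reel, solder_pump, screwdriver, flux_bottle, tip_cleaner, spare_board from where it was at the start of the episode above 0.03 m).
It also fails if it takes over 48 s, if anything falls off the work surface, if the arm or the gripper's body presses on something with over 40 N, if the wrist force passes 120 N, or if a joint passes its speed limit or range.

## Robot

A 6-joint arm with a two-finger parallel gripper is mounted at the origin on the work surface. World frame = base frame: x ahead of the robot, y to its left, z up, the work surface at z = 0. Lengths are in m, angles in rad, forces in N, time in s.
With the tool pointing down it reaches from about 0.375 to 0.925 m from the base axis. Payload 5.7 kg.
Tool frame: the origin (TCP) lies between the finger pads; the fingertips stand 14 mm ahead of it and the grasp point (between the pads) lies 5 mm behind it (tcp_to_tips is the distance from the TCP to the fingertips, in m); z points along the fingers, y is the line along which they close (so a half turn about z gives the same grasp; the last joint's range is limited). The gripper opens to 88 mm and grips with 3 to 60 N. Pads are 20 mm wide; open, the fingers measure 115 mm over their backs; the gripper's body (75 mm by 178 mm) begins 61 mm behind the grasp point.
Start: joints at [-1.243, 0.359, 1.51, -0, 1.272, -0.115], TCP at [0.257, -0.542, 0.237] pointing down, gripper open.
Joint ranges: [-2.97, 2.97], [-1.01, 2.36], [0.21, 2.38], [-0.96, 4.11], [0.2, 2.71], [-2.98, 2.98]. Speed limits (rad/s): [2.39, 2.39, 3.14, 3.14, 3.14, 3.14].

## Interface

Orientations are given as a unit quaternion [w, x, y, z].
In Python, from cell import sense, camera, camera_info, close_job, tcp_to_tips gives the robot as it stands.
- The arm moves only by the shell command python3 -m pendant 'ROWS' [FORCE]. ROWS is JSON, a list of rows, each a list of 5 numbers: the shift along the tool's x, y, z in cm, then the turn about the tool's z in degrees, then the opening, from -1 (shut) to 1 (fully open). In form: [[x, y, z, yaw, fingers], ...]. A call has 1 to 10 rows; each row is the pose to reach, as a shift and turn from the pose commanded when the call began, along the tool's axes at that moment; what a row does not reach only later rows make up. A row lasts 1/10 s, in which the tool goes at most 50 mm and 8.59 degrees, less where a joint would pass 70% of its speed; a pose out of reach is approached as far as the arm can. A call with a gripper value outside its range is refused whole. The fingers move at their own pace and stop on an object; FORCE is the grip in N (left out, the last holds). Time passes only in rows, so rows that repeat a pose let the fingers close. It gives the time, the measured TCP pose, the force, the opening and the grip force at its end, in the units of the state.
- sense(): the state, without advancing time (a new reading comes with each control period).
- camera(name): name is "scene" or "top"; returns (picture, depth): 384x512x3 uint8, red, green, blue; 384x512 float32, m along the optical axis (not along the pixel's ray), 0 where there is no reading.
- camera_info(name): a dict with "fx", "fy", "cx", "cy" (pixels), "distortion" ([k1, k2, p1, p2, k3] as OpenCV has them; the pictures are not rectified), "origin" and "rotation" of the camera in the world. Camera axes: x right, y down, z forward; pixel columns grow to the right and rows downward; lengths in m; the calibration is good to about 2 mm. A picture is of the moment at which its call begins. camera_info takes no time and is no camera call.
- close_job(): hands the job in; it is judged then, once.
The state is a dict: "time": time; "q": joint angles; "qvel": joint speeds; "effort": joint torques, N m; "position": TCP position; "tcp_rot": TCP orientation; "ft_force": force on the tool from outside, world axes, zero at the start; "torque": the same for the moment, N m; "finger_gap": opening from 0.0 (shut) to 1.0 (fully open); "finger_force": force on a finger pad.
Only numpy, scipy, OpenCV 4.12 (cv2) and the standard library are available. Lean on these libraries where they do the work, as an engineer would, in place of code of your own. Each camera call takes 0.05 s, during which the arm holds its last target. There are 200 camera calls.

## Working session

There is one attempt and no reset: what is moved stays moved. The work goes in short steps, Python scripts to look and compute and a shell command to move; the robot and the scene stay as the last step left them, time stands still between calls to the robot, and variables do not carry over. Pictures are saved under pics/ and viewed, at most 10 in all, crops included, and the job is handed in when it is done.

```bash
mkdir -p pics; cat > h.py <<'E'
import numpy as np, cv2, json
from cell import sense, camera, camera_info
def K(i): return np.array([[i['fx'],0,i['cx']],[0,i['fy'],i['cy']],[0,0,1.]]), np.array(i['distortion'],float)
def pts(name,dep):
    "world point for every pixel from depth"
    i=camera_info(name);k,d=K(i);h,w=dep.shape
    u,v=np.meshgrid(np.arange(w),np.arange(h))
    n=cv2.undistortPoints(np.stack([u,v],-1).reshape(-1,1,2).astype(float),k,d).reshape(h,w,2)
    c=np.dstack([n,np.ones((h,w))])*dep[...,None]
    return c@np.array(i['rotation']).T+np.array(i['origin'])
def onplane(name,uv,z):
    i=camera_info(name);k,d=K(i)
    n=cv2.undistortPoints(np.array(uv,float).reshape(-1,1,2),k,d).reshape(-1,2)
    r=np.c_[n,np.ones(len(n))]@np.array(i['rotation']).T;o=np.array(i['origin'])
    return o+r*((z-o[2])/r[:,2])[:,None]
E
python3 - <<'E'
from h import *
for n in('scene','top'):
    p,d=camera(n);cv2.imwrite(f'pics/{n}0.png',cv2.resize(p[...,::-1],(800,600),interpolation=cv2.INTER_CUBIC));np.savez(f'{n}0.npz',p=p,d=d)
    i=camera_info(n);print(n,i['origin'],np.round(i['rotation'],3).tolist(),i['fx'])
s=sense();print(s['tcp_rot'],s['time'],s['finger_gap'])
E
```

```text
scene [ 1.32588221 -0.72518138  0.88797329] [-0.417, 0.816, 0.353, -0.19] 373.12369302670913
top [ 0.42344902 -0.00681857  1.18711756] [-0.025, 0.715, -0.698, 0.031] 375.4672361482093
[-8.31332666e-04  9.75592765e-01  2.19586099e-01 -1.03321408e-04] 0.1 0.9968547508495423
```

View pics/top0.png

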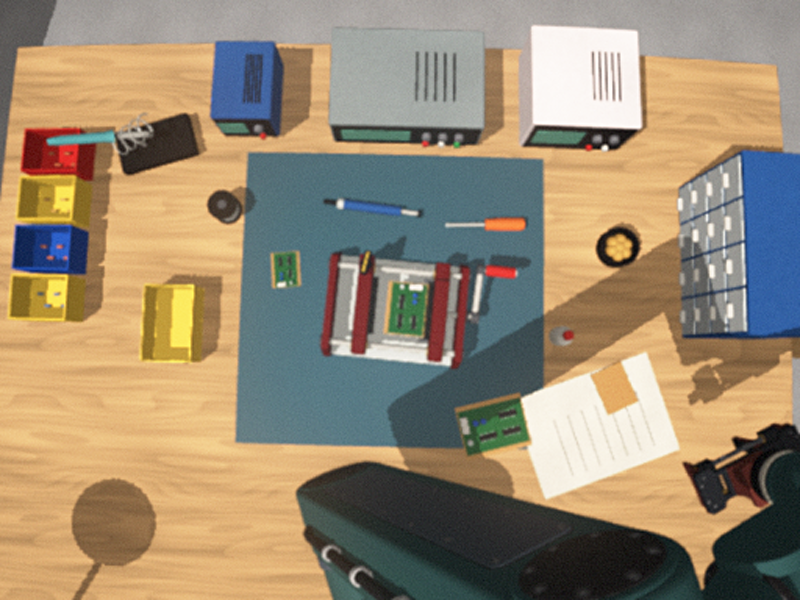

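View pics/scene0.png

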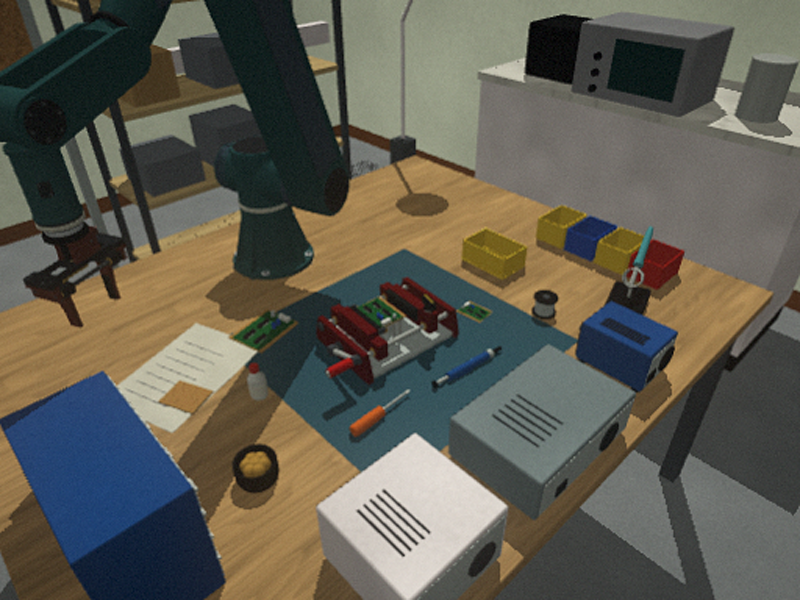

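The top view (800x600) shows the jig with its sliding jaw on the left at about (365,305), the knob's yellow line at (367,262), the fixed jaw at (440,310) and the red lever grip at (500,271). So jig +y points image left (about world +y) and jig +x points image up (world +x). The scene view shows the same layout, with the flux bottle, pump and screwdriver near the jig.

```bash
python3 - <<'E'
s=open('h.py').read()
s=s.replace("import numpy as np, cv2, json","import numpy as np, cv2, json\nfrom scipy.spatial.transform import Rotation as R\ndef rot(i):\n    q=np.array(i['rotation'],float)\n    return q if q.shape==(3,3) else R.from_quat(np.r_[q[1:],q[0]]).as_matrix()").replace("np.array(i['rotation']).T","rot(i).T")
open('h.py','w').write(s)
E
python3 - <<'E'
from h import *
for n in('scene','top'):
    f=np.load(f'{n}0.npz');p,d=f['p'],f['d'];P=pts(n,d)
    hsv=cv2.cvtColor(p,cv2.COLOR_RGB2HSV).astype(int);H,S,V=np.moveaxis(hsv,-1,0)
    X,Y,Z=np.moveaxis(P,-1,0)
    box=(X>.3)&(X<.75)&(Y>-.3)&(Y<.3)&(d>0)
    red=((H<8)|(H>172))&(S>130)&box
    print(n,'bench z',np.median(Z[(abs(X-.5)<.3)&(abs(Y)<.4)&(Z<.03)]))
    for nm,m in(('jaw',red&(abs(Z-.093)<.006)),('cheek',red&(abs(Z-.072)<.006)),('bright',red&(V>165)&(Z>.04)),('yellow',(H>18)&(H<35)&(S>100)&box&(Z>.1)&(Z<.14))):
        c,l,st,_=cv2.connectedComponentsWithStats(m.astype(np.uint8))
        for k in range(1,c):
            if st[k,4]<(8 if nm=='yellow' else 40): continue
            q=P[l==k]; (cx,cy),wh,a=cv2.minAreaRect((q[:,:2]*1000).astype(np.float32))
            print(nm,st[k].tolist(),'rect',round(cx,1),round(cy,1),np.round(wh,1),round(a,1),'med',np.round(np.median(q,0)*1000,1))
p=np.load('top0.npz')['p'];c=p[150:245,195:345][...,::-1];cv2.imwrite('pics/c1.png',cv2.resize(c,(750,475),interpolation=cv2.INTER_CUBIC))
E
```

```text
scene bench z -5.528351825567768e-05
jaw [248, 182, 32, 22, 144] rect 528.4 51.4 [ 28.6 153.8] 85.0 med [523.2  51.1  90.6]
jaw [216, 197, 25, 19, 189] rect 501.0 -90.2 [ 33.9 120.8] 84.7 med [503.5 -92.6  90.5]
cheek [258, 178, 33, 22, 108] rect 516.2 117.6 [ 19.2 178.8] 86.1 med [527.6 116.5  69.9]
cheek [204, 202, 32, 28, 151] rect 496.1 -134.9 [ 17.9 185.9] 85.6 med [ 506.9 -136.4   69.7]
cheek [216, 202, 32, 23, 90] rect 519.4 -97.8 [ 25.3 157.2] 88.3 med [ 543.5 -104.5   72.9]
yellow [271, 189, 7, 6, 14] rect 586.0 50.9 [ 8.1 39.4] 72.5 med [589.9  49.  122.5]
top bench z 0.0013162037676847094
jaw [226, 172, 12, 43, 311] rect 514.5 52.9 [ 23.5 125.2] 85.8 med [508.4  52.9  93.4]
jaw [275, 179, 12, 41, 346] rect 500.4 -90.0 [ 25.  119.1] 85.9 med [499.7 -90.2  93.6]
cheek [206, 163, 10, 61, 221] rect 515.3 117.9 [ 13.4 180.6] 86.5 med [511.2 117.5  72.3]
cheek [290, 171, 10, 61, 281] rect 496.8 -133.9 [ 14.5 181.5] 85.7 med [ 496.3 -133.9   72.9]
bright [311, 170, 19, 8, 110] rect 578.6 -206.5 [55.5 17. ] 84.2 med [ 577.7 -205.9   84.3]
yellow [231, 161, 6, 14, 44] rect 584.8 48.7 [ 9.  39.1] 75.9 med [585.6  47.6 125.8]
```

View pics/c1.png

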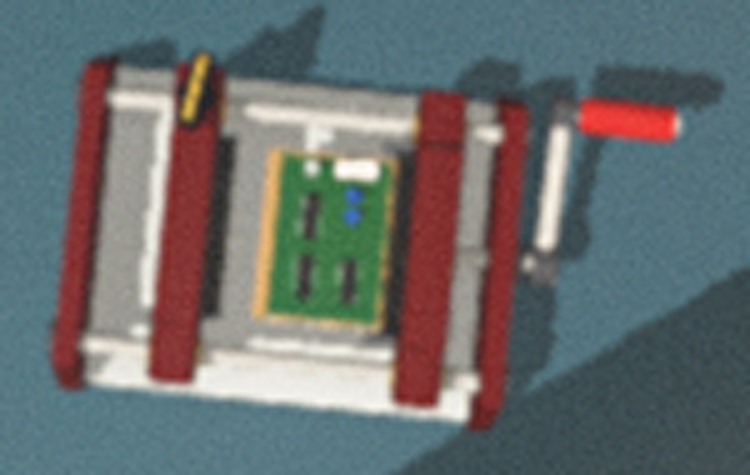

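The crop shows the knob bar at (197,90), about 10° clockwise of jig x, the board just short of the fixed jaw, and the lever arm with its red grip at (628,120). From the fits: jig yaw is about -4.2°, its origin about (504.4,-30.9) mm, carriage about 25 mm and knob at (585.3,48.5) mm. I'll head for the knob with a yaw of -140° in total, which keeps joint 6 in range.

```bash
cat > rel.py <<'E'
import sys; from h import *
x,y,z,a=map(float,sys.argv[1:5])  # mm, tool-y angle deg
s=sense();w=s['tcp_rot'];M=R.from_quat([w[1],w[2],w[3],w[0]]).as_matrix()
d=M.T@(np.array([x,y,z])/1000-s['position'])*100
cur=np.degrees(np.arctan2(M[1,1],M[0,1]))
print('cm',d.round(2),'yaw',round(-((a-cur+180)%360-180),1),'cur',round(cur,1),'tcp',(np.array(s['position'])*1000).round(1),'F',np.round(s['ft_force'],1),'t',s['time'],'gap',round(s['finger_gap']*88,1),'q6',round(s['q'][5],2),'Mz',round(s['torque'][2],3))
E
python3 -m pendant '[[55,-39.2,0,-80,1],[55,-39.2,0,-80,1],[55,-39.2,0,-80,1],[55,-39.2,0,-80,1],[55,-39.2,0,-80,1],[55,-39.2,0,-80,1],[55,-39.2,0,-80,1],[55,-39.2,0,-80,1],[55,-39.2,0,-80,1],[55,-39.2,0,-80,1]]' 20; python3 rel.py 585.3 48.5 180 75.9
```

```text
time: 1.1
position: [0.501, -0.1034, 0.2366]
tcp_rot: [-0.0, 0.604, 0.797, -0.0]
ft_force: [0.7, -0.3, 0.2]
finger_gap: 1.003
finger_force: 0.0
cm [12.35 12.21  5.65] yaw -60.3 cur 15.6 tcp [ 501.  -103.4  236.6] F [ 0.7 -0.3  0.2] t 1.1 gap 88.2 q6 -0.61 Mz 0.006
```

```bash
python3 -m pendant '[[12.4,12.2,5.6,-60.3,1],[12.4,12.2,5.6,-60.3,1],[12.4,12.2,5.6,-60.3,1],[12.4,12.2,5.6,-60.3,1],[12.4,12.2,5.6,-60.3,1],[12.4,12.2,5.6,-60.3,1],[12.4,12.2,5.6,-60.3,1],[12.4,12.2,5.6,-60.3,1],[12.4,12.2,5.6,-60.3,1]]' >/dev/null; python3 rel.py 585.3 48.5 112 75.9
```

```text
cm [0.03 0.2  6.84] yaw -0.5 cur 75.4 tcp [585.2  46.5 180.4] F [-0.8  0.3 -0.4] t 2.0 gap 88.2 q6 -1.36 Mz 0.04
```

```bash
python3 -m pendant '[[0,0.1,3,-0.5,1],[0,0.1,5,-0.5,1],[0,0.1,6.8,-0.5,1],[0,0.1,6.8,-0.5,1],[0,0.1,6.8,-0.5,1]]' 20 >/dev/null; python3 rel.py 585.3 48.5 112 75.9;  python3 -m pendant '[[0,0,0,0,-1],[0,0,0,0,-1],[0,0,0,0,-1],[0,0,0,0,-1],[0,0,0,0,-1],[0,0,0,0,-1],[0,0,0,0,-1],[0,0,0,0,-1]]' 20; python3 rel.py 583.5 23.5 112 75.9
```

```text
cm [0.05 0.11 0.08] yaw 0.2 cur 76.1 tcp [585.5  47.3 112.8] F [0.6 0.2 0.6] t 2.5 gap 87.9 q6 -1.36 Mz 0.039
time: 3.3
position: [0.5856, 0.0475, 0.1126]
tcp_rot: [-0.0, 0.12, 0.993, 0.0]
ft_force: [-0.0, 0.3, 0.0]
finger_gap: 0.31
finger_force: 0.0
cm [-0.37 -2.38  0.06] yaw 0.3 cur 76.2 tcp [585.6  47.5 112.6] F [-0.   0.3  0. ] t 3.3 gap 27.3 q6 -1.37 Mz 0.07
```

```bash
python3 -m pendant '[[0,0,0,0,-1],[0,0,0,0,-1],[0,0,0,0,-1],[0,0,0,0,-1],[0,0,0,0,-1]]' 25 >/dev/null; python3 rel.py 583.5 23.5 112 75.9
```

```text
cm [-0.34 -2.39  0.07] yaw 0.3 cur 76.2 tcp [585.9  47.5 112.7] F [ 1.4  0.4 -1.7] t 3.8 gap 20.5 q6 -1.37 Mz -0.026
```

```bash
python3 -m pendant '[[0,0,0,0,-1],[0,0,0,0,-1],[0,0,0,0,-1],[0,0,0,0,-1],[0,0,0,0,-1],[0,0,0,0,-1]]' 25; python3 rel.py 583.5 23.5 112 75.9
```

```text
time: 4.4
position: [0.5858, 0.0474, 0.1127]
tcp_rot: [0.0, 0.12, 0.993, 0.0]
ft_force: [3.3, 1.1, -2.2]
finger_gap: 0.229
finger_force: 25.0
cm [-0.34 -2.38  0.07] yaw 0.3 cur 76.2 tcp [585.8  47.4 112.7] F [ 3.3  1.1 -2.2] t 4.4 gap 20.1 q6 -1.37 Mz -0.031
```

```bash
python3 - <<'E'
from h import *
p,d=camera('scene');a=p[150:250,200:330];p2,_=camera('top');b=p2[130:230,190:320]
cv2.imwrite('pics/c2.png',cv2.resize(np.hstack([a,b])[...,::-1],(780,300),interpolation=cv2.INTER_CUBIC))
E
```

```text
(no output)
```

View pics/c2.png

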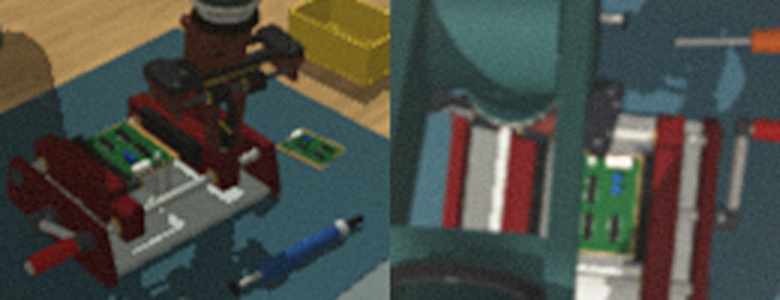

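```bash
python3 -m pendant '[[-0.1,-0.6,0,0,-1],[-0.2,-1.2,0,0,-1],[-0.3,-1.7,0,0,-1],[-0.37,-2.17,0,0,-1],[-0.37,-2.17,0,0,-1]]' 25; python3 rel.py 584 22.5 112.7 76.2
```

```text
time: 5.0
position: [0.584, 0.0242, 0.1127]
tcp_rot: [-0.0, 0.121, 0.993, -0.0]
ft_force: [2.7, -1.7, -2.5]
finger_gap: 0.23
finger_force: 25.0
cm [-0.04 -0.17 -0.  ] yaw -0.1 cur 76.1 tcp [584.   24.2 112.7] F [ 2.7 -1.7 -2.5] t 5.0 gap 20.3 q6 -1.4 Mz -0.004
```

```bash
python3 -m pendant '[[-0.02,-0.15,0,0,-1],[-0.05,-0.3,0,0,-1],[-0.05,-0.3,0,0,-1],[-0.05,-0.3,0,0,-1]]' 25; python3 rel.py 584 22.5 112.7 76.2
```

```text
time: 5.4
position: [0.584, 0.0233, 0.1127]
tcp_rot: [0.0, 0.12, 0.993, 0.001]
ft_force: [3.9, 3.4, -2.4]
finger_gap: 0.236
finger_force: 25.0
cm [-0.02 -0.08  0.  ] yaw -0.0 cur 76.2 tcp [584.   23.3 112.7] F [ 3.9  3.4 -2.4] t 5.4 gap 20.8 q6 -1.41 Mz 0.031
```

```bash
python3 -m pendant '[[-0.05,-0.3,0,0,-1],[-0.05,-0.3,0,0,-1],[-0.05,-0.3,0,0,-1]]' 25; python3 rel.py 584 22.5 112.7 76.2;  python3 - <<'E'
from h import *
p,d=camera('scene');a=p[170:250,195:295];cv2.imwrite('pics/c3.png',cv2.resize(a[...,::-1],(700,560),interpolation=cv2.INTER_CUBIC))
E
```

```text
time: 5.7
position: [0.5839, 0.023, 0.1127]
tcp_rot: [0.0, 0.121, 0.993, 0.003]
ft_force: [5.3, 13.6, -3.8]
finger_gap: 0.234
finger_force: 25.0
cm [-0.02 -0.05 -0.  ] yaw -0.1 cur 76.1 tcp [583.9  23.  112.7] F [ 5.3 13.6 -3.8] t 5.7 gap 20.6 q6 -1.41 Mz -0.036
```

View pics/c3.png

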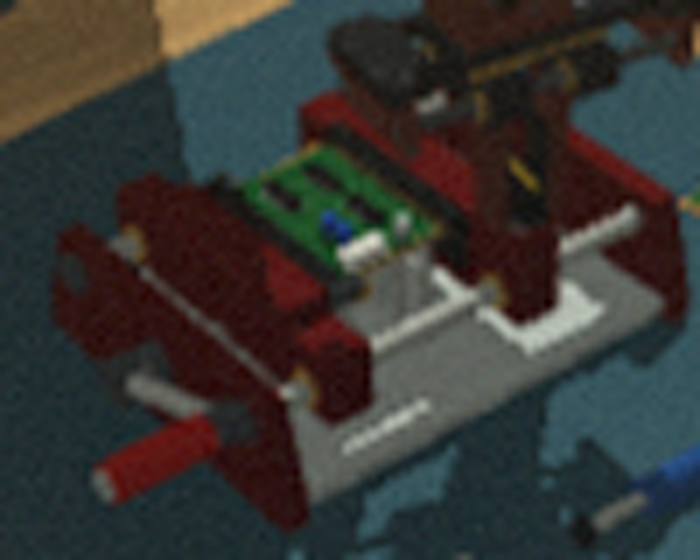

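The view shows the board at (340,210) with both lips over its edges and the fingers around the knob. The push force rose to 13.6 N, so the jaw is snug. Next I turn the knob clockwise.

```bash
python3 -m pendant '[[0,0,0,7,-1],[0,0,0,14,-1],[0,0,0,21,-1],[0,0,0,28,-1],[0,0,0,35,-1],[0,0,0,42,-1],[0,0,0,49,-1],[0,0,0,56,-1],[0,0,0,62,-1],[0,0,0,62,-1]]' 35; python3 rel.py 584 22.5 112.7 76.2
```

```text
time: 6.75
position: [0.5824, 0.0215, 0.1126]
tcp_rot: [-0.002, 0.616, 0.788, 0.001]
ft_force: [-0.3, 8.9, -0.4]
finger_gap: 0.225
finger_force: 35.0
cm [ 0.06  0.18 -0.01] yaw -62.2 cur 14.0 tcp [582.4  21.5 112.6] F [-0.3  8.9 -0.4] t 6.75 gap 19.8 q6 -0.33 Mz -0.06
```

```bash
python3 -m pendant '[[0,0,0,4,-1],[0,0,0,8,-1],[0,0,0,8,-1]]' 35; python3 rel.py 584 22.5 112.7 76.2
```

```text
time: 7.05
position: [0.5821, 0.0214, 0.1127]
tcp_rot: [-0.002, 0.669, 0.743, 0.0]
ft_force: [-0.2, 7.8, 2.8]
finger_gap: 0.229
finger_force: 35.0
cm [ 0.09  0.2  -0.  ] yaw -70.1 cur 6.1 tcp [582.1  21.4 112.7] F [-0.2  7.8  2.8] t 7.05 gap 20.1 q6 -0.19 Mz -0.026
```

```bash
python3 -m pendant '[[0,0,0,0,1],[0,0,0,0,1],[0,0,0,0,1],[0,0,0,0,1],[0,0,0,0,1],[0,0,-3,0,1],[0,0,-6,0,1],[0,0,-8,0,1],[0,0,-8,0,1]]' 35 >/dev/null; python3 rel.py 580.5 -206.5 190 -4.2
```

```text
cm [-22.37  -2.94   0.58] yaw 10.4 cur 6.2 tcp [585.7  19.1 195.7] F [ 0.9  0.2 -0.3] t 7.95 gap 86.8 q6 -0.19 Mz -0.033
```

```bash
python3 -m pendant '[[-22.4,-2.9,0.6,10.4,1],[-22.4,-2.9,0.6,10.4,1],[-22.4,-2.9,0.6,10.4,1],[-22.4,-2.9,0.6,10.4,1],[-22.4,-2.9,0.6,10.4,1],[-22.4,-2.9,0.6,10.4,1],[-22.4,-2.9,0.6,10.4,1],[-22.4,-2.9,0.6,10.4,1]]' >/dev/null; python3 rel.py 580.5 -206.5 70 -4.2; python3 - <<'E'
from h import *
p,d=camera('scene');p2,d2=camera('top')
for n,pp,dd in(('scene',p,d),('top',p2,d2)):
    P=pts(n,dd);X,Y,Z=np.moveaxis(P,-1,0);H,S,V=np.moveaxis(cv2.cvtColor(pp,cv2.COLOR_RGB2HSV).astype(int),-1,0)
    m=(H>18)&(H<35)&(S>90)&(abs(X-.584)<.05)&(abs(Y-.02)<.05)&(Z>.1)&(Z<.14)
    if m.sum()>4: print(n,m.sum(),cv2.minAreaRect((P[m][:,:2]*1000).astype(np.float32)),cv2.fitLine((P[m][:,:2]*1000).astype(np.float32),cv2.DIST_L2,0,.01,.01).ravel())
    m=((H<8)|(H>172))&(S>130)&(abs(Z-.093)<.004)&(X>.3)&(X<.6)&(Y>-.02)&(Y<.08)
    if m.sum()>20: print('jaw',n,cv2.minAreaRect((P[m][:,:2]*1000).astype(np.float32)))
cv2.imwrite('pics/c4.png',cv2.resize(np.hstack([p[150:250,190:310],p2[130:230,190:330]])[...,::-1],(780,300),interpolation=cv2.INTER_CUBIC))
E
```

```text
cm [-0.16  0.25 11.59] yaw 0.0 cur -4.2 tcp [ 578.3 -204.9  185.9] F [0.1 0.4 0.3] t 8.75 gap 87.8 q6 -0.38 Mz -0.003
scene 16 ((582.53125, 24.748851776123047), (34.292877197265625, 8.825074195861816), 89.99669647216797) [ 9.8395929e-02 -9.9514735e-01  5.8289246e+02  2.4460094e+01]
jaw scene ((525.8922119140625, 26.123050689697266), (27.268800735473633, 145.6905059814453), 85.49578094482422)
top 44 ((583.3477172851562, 22.649242401123047), (9.402303695678711, 37.824913024902344), 7.235884189605713) [ 1.5206169e-01 -9.8837101e-01  5.8339453e+02  2.2108269e+01]
jaw top ((524.60107421875, 25.96525001525879), (22.952991485595703, 149.10047912597656), 85.64313507080078)
```

View pics/c4.png

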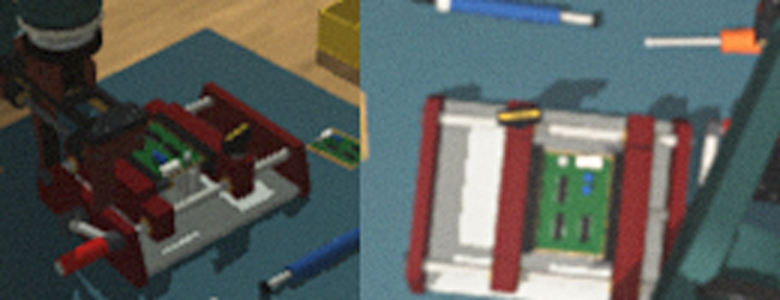

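The views show the knob bar, at (517,115) in the top half, now nearly along the rods: about 1.35 rad, tight. The jaw is within about 1 mm of snug and the lever is free. Next I go down onto the grip.

```bash
python3 -m pendant '[[-0.1,0.2,4,0,1],[-0.1,0.2,8,0,1],[-0.1,0.2,11.5,0,1],[-0.1,0.2,11.5,0,0],[-0.1,0.2,11.5,0,-1],[-0.1,0.2,11.5,0,-1],[-0.1,0.2,11.5,0,-1],[-0.1,0.2,11.5,0,-1],[-0.1,0.2,11.5,0,-1],[-0.1,0.2,11.5,0,-1]]' 30 >/dev/null; python3 rel.py 580.5 -206.5 70 -4.2; python3 -m pendant '[[0,0,0,0,-1],[0,0,0,0,-1],[0,0,0,0,-1],[0,0,0,0,-1]]' 30; python3 rel.py 580.5 -206.5 70 -4.2
```

```text
cm [ 0.12 -0.06  0.22] yaw -0.0 cur -4.2 tcp [ 581.  -207.7   72.2] F [-0.1 -0.2 -0.3] t 9.85 gap 35.6 q6 -0.38 Mz -0.019
time: 10.25
position: [0.5786, -0.2074, 0.0712]
tcp_rot: [-0.002, 0.733, 0.681, -0.001]
ft_force: [-5.6, -0.8, 2.3]
finger_gap: 0.242
finger_force: 30.0
cm [0.1  0.18 0.12] yaw -0.0 cur -4.2 tcp [ 578.6 -207.4   71.2] F [-5.6 -0.8  2.3] t 10.25 gap 21.3 q6 -0.38 Mz 0.049
```

```bash
python3 -m pendant '[[0,-0.58,-1.29,0,-1],[0,-1.36,-2.49,0,-1],[0,-2.3,-3.55,0,-1],[0,-3.39,-4.47,0,-1],[0,-4.61,-5.21,0,-1],[0,-4.61,-5.21,0,-1]]' 35; python3 rel.py 492 -200.4 132.4 -4.2
```

```text
time: 10.85
position: [0.5319, -0.2036, 0.1243]
tcp_rot: [-0.001, 0.733, 0.68, -0.001]
ft_force: [-4.2, -2.4, -11.0]
finger_gap: 0.246
finger_force: 35.0
cm [ 0.03 -4.   -0.8 ] yaw -0.0 cur -4.2 tcp [ 531.9 -203.6  124.3] F [ -4.2  -2.4 -11. ] t 10.85 gap 21.6 q6 -0.41 Mz -0.006
```

```bash
python3 -m pendant '[[0,-1.3,-0.4,0,-1],[0,-2.7,-0.7,0,-1],[0,-4.1,-0.8,0,-1],[0,-4.1,-0.8,0,-1],[0,-4.1,-0.8,0,-1],[0,-4.1,-0.8,0,-1]]' 35; python3 rel.py 492 -200.4 132.4 -4.2; python3 - <<'E'
from h import *
p,d=camera('scene')
cv2.imwrite('pics/c5.png',cv2.resize(p[150:250,180:310][...,::-1],(780,600),interpolation=cv2.INTER_CUBIC))
E
```

```text
time: 11.45
position: [0.4955, -0.2012, 0.1335]
tcp_rot: [0.001, 0.733, 0.68, 0.001]
ft_force: [2.3, 4.4, 7.2]
finger_gap: 0.242
finger_force: 35.0
cm [ 0.06 -0.36  0.11] yaw -0.1 cur -4.3 tcp [ 495.5 -201.2  133.5] F [2.3 4.4 7.2] t 11.45 gap 21.3 q6 -0.44 Mz -0.005
```

View pics/c5.png

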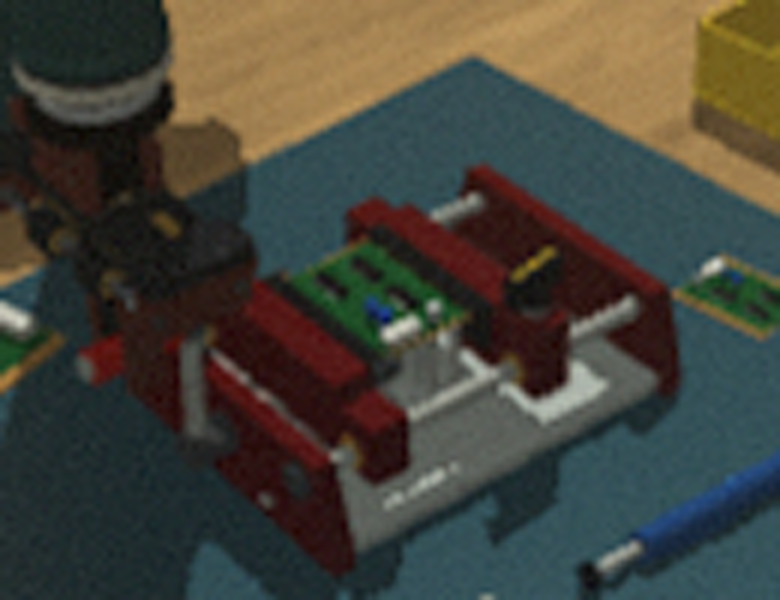

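The lever arm at (195,385) stands upright in the fingers, the board is under both lips and the knob is still turned. A small centring nudge and a hold, then I hand in.

```bash
python3 -m pendant '[[0,-0.2,0,0,-1],[0,-0.2,0,0,-1],[0,-0.2,0,0,-1],[0,-0.2,0,0,-1],[0,-0.2,0,0,-1],[0,-0.2,0,0,-1],[0,-0.2,0,0,-1],[0,-0.2,0,0,-1],[0,-0.2,0,0,-1],[0,-0.2,0,0,-1]]' 35; python3 rel.py 492 -200.4 132.4 -4.2; python3 -c "
from cell import close_job; print(close_job())"
```

```text
time: 12.5
position: [0.4947, -0.2012, 0.1335]
tcp_rot: [0.002, 0.733, 0.68, 0.002]
ft_force: [3.6, 6.0, 8.1]
finger_gap: 0.239
finger_force: 35.0
cm [ 0.06 -0.28  0.11] yaw -0.1 cur -4.3 tcp [ 494.7 -201.2  133.5] F [3.6 6.  8.1] t 12.5 gap 21.1 q6 -0.44 Mz 0.083
the job is handed in; nothing more can be done
None
```

I handed the job in at 12.5 s with the board clamped snug, the knob at about 1.35 rad (tight) and the fingers still holding the cam lever upright; the hand-in returned no verdict, and I had no direct reading of the probe force.

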